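# Press the cap row flush with the spring tool

### The job

Take the spring pressing tool out of its tray, set its shoe down on the bare land at one end of the well block and press until the spring gives, then sweep it with steady pressure in one unbroken stroke along the row of caps to the bare land at the other end, so that every cap is pushed down flush. Touch the block only with the tool, keep the shoe in contact over the whole row and never press the spring solid. Finally stand the tool upright in its tray again, turned so that the shoe lies flat inside the rim, and leave the bottles and the tin where they are.

Things in the scene. Friction and masses are not known exactly. Their poses are not given: they have to be found in the camera images.
- cap_block: Aluminium well block, 50 x 280 x 40 mm, fixed, left or right half, length within 0.15 rad of world y. Origin: centre of underside; x across, y along. Top face z = 40 mm: a bare land 60 mm long at each end (|y| 80 to 140 mm) and 11 mm side rails; between them eight grey caps, 26 x 19 mm, at y = -70, -50 .. +70 mm, up to 6 mm proud. Screw feet stick out 14 mm at the sides.
- land_a (a point): Point on the top face of the block at y = +112 mm in the block's frame: middle of the bare land at the +y end.
- land_b (a point): Point on the top face of the block at y = -112 mm in the block's frame: middle of the bare land at the -y end.
- cap_1 (a joint): Travel of cap 1 (at y = -70 mm on the block), m: 0 = 6 mm proud, 0.006 = flush with the block's top face (hard stop). Starts between 0 and 0.002. Moves down with about 6 N of friction and stays where it is left.
- cap_2 (a joint): Travel of cap 2 (at y = -50 mm on the block), m: 0 = 6 mm proud, 0.006 = flush with the block's top face (hard stop). Starts between 0 and 0.002. Moves down with about 6 N of friction and stays where it is left.
- cap_3 (a joint): Travel of cap 3 (at y = -30 mm on the block), m: 0 = 6 mm proud, 0.006 = flush with the block's top face (hard stop). Starts between 0 and 0.002. Moves down with about 6 N of friction and stays where it is left.
- cap_4 (a joint): Travel of cap 4 (at y = -10 mm on the block), m: 0 = 6 mm proud, 0.006 = flush with the block's top face (hard stop). Starts between 0 and 0.002. Moves down with about 6 N of friction and stays where it is left.
- cap_5 (a joint): Travel of cap 5 (at y = 10 mm on the block), m: 0 = 6 mm proud, 0.006 = flush with the block's top face (hard stop). Starts between 0 and 0.002. Moves down with about 6 N of friction and stays where it is left.
- cap_6 (a joint): Travel of cap 6 (at y = 30 mm on the block), m: 0 = 6 mm proud, 0.006 = flush with the block's top face (hard stop). Starts between 0 and 0.002. Moves down with about 6 N of friction and stays where it is left.
- cap_7 (a joint): Travel of cap 7 (at y = 50 mm on the block), m: 0 = 6 mm proud, 0.006 = flush with the block's top face (hard stop). Starts between 0 and 0.002. Moves down with about 6 N of friction and stays where it is left.
- cap_8 (a joint): Travel of cap 8 (at y = 70 mm on the block), m: 0 = 6 mm proud, 0.006 = flush with the block's top face (hard stop). Starts between 0 and 0.002. Moves down with about 6 N of friction and stays where it is left.
- press_tool: Spring tool, loose, 0.42 kg, 94 mm tall, upright in the tray. Origin: underside of its shoe (spring relaxed); z up the handle, y along the shoe; ends alike. Black handle 30 x 30 mm, z = 40 to 94 mm; crossbar 32 x 64 mm below. Shoe 38 mm wide, 66 mm long, flat sole 36 mm long, ends turned up 27 degrees. Grip at z = 70 mm, fingers best closing along y.
- shoe (a joint): Spring travel of the shoe into the tool, m: 0 = relaxed, 0.012 = solid. The spring force on the sole is 5.4 N to start it, plus 0.9 N per mm (10.8 N at 0.006, 16.2 N when solid). About 0.006 is right for the sweep, with 0.003 to 0.009 tolerable.
- sole (a point): Centre of the flat underside of the shoe; it moves up with the shoe when the spring is compressed.
- rest_tray: Shallow steel tray for the tool, fixed, in the other half than the block, turned up to 0.5 rad from world y: 54 x 80 mm outside, rim 14 mm high, 3 mm walls and floor, 48 x 74 mm inside, so the shoe fits with 4 to 5 mm to spare all round when its length lies along the tray's. Origin: centre of its underside; y along its length.
- tray_floor (a point): Centre of the tray's inner floor (3 mm above the bench).
- bottle_a: Bystander: brown dropper bottle, 40 mm across, 112 mm tall, standing at the back near the middle; origin under its centre.
- bottle_b: Bystander: second brown dropper bottle, 41 mm across, 117 mm tall, beside the first; origin under its centre.
- tin: Bystander: low round tin, 67 mm across, 39 mm high, at the right; origin under its centre.
- wash: Bystander: plastic wash bottle with bent spout, 68 x 98 x 203 mm, at the left; origin under its centre.
There are look-alikes about, which are no part of the job. There is more than one size of the press_tool; the job needs the larger.

How it is judged:
By the outcome, as a careful person would: the job done as asked, in the order asked, and still so for the second after the job is handed in, with the robot touching nothing.
It also fails if it takes over 58 s, if anything falls off the work surface, if the arm or the gripper's body presses on something with over 40 N, if the wrist force passes 120 N, or if a joint passes its speed limit or range.

### The arm

A 6-joint arm with a two-finger parallel gripper is mounted at the origin on a cart in front of the work surface, level with it; the furniture and walls round the work are solid. World frame = base frame: x ahead of the robot, y to its left, z up, the work surface at z = 0. Lengths are in mm, angles in rad, forces in N, time in s.
With the tool pointing down it reaches from about 275 to 825 mm from the base axis. Payload 4.9 kg.
Tool frame: the origin (TCP) lies at the very end of the fingers, on their centre line; the grasp point (between the pads) lies 19 mm behind it; z points along the fingers, y is the line along which they close (so a half turn about z gives the same grasp; the last joint's range is limited). The gripper opens to 85 mm and grips with 20 to 120 N. Pads are 22 mm wide; open, the fingers measure 114 mm over their backs; the gripper's body (76 mm by 85 mm) begins 54 mm behind the grasp point. The pads swing forward as they close: fully open they stand 13 mm farther back than shut.
Start: joints at [-1.332, 0.326, -0.193, 1.052, 0, 1.437], TCP at [200.336, -512.234, 231.281] pointing down, gripper open.
Joint ranges: [-2.65, 2.65], [-0.97, 1.79], [-1.3, 1.35], [-1.93, 2.1], [-1.47, 1.37], [-3.14, 3.14]. Speed limits (rad/s): [2.57, 2.57, 3.14, 3.14, 3.14, 3.14].

### API

Orientations are given as [roll, pitch, yaw] about the fixed x, y, z axes, in that order (R = Rz(yaw) Ry(pitch) Rx(roll)).
In Python, from bench import bot, solve_ik, imaging gives the robot as it stands. Calls block until the motion is done:
- bot.move_ptp(position, orientation): joint-space move of the TCP to a pose.
- bot.movel(position, rot=None, max_speed=150, threshold=None): straight line of the TCP; rot=None keeps the orientation; max_speed is the mean speed in mm/s. With threshold (N) it stops when the force on the tool has changed by that much, and returns True; else False.
- bot.move_j(angles): joint-space move.
- bot.grip(opening, effort=None): opening from 0.0 (shut) to 1.0 (fully open); effort is the grip in N (None keeps the last); returns when the fingers have stopped.
- bot.dwell(seconds).
- solve_ik(position, orientation): joint angles nearest the present ones, or None.
- bot.get_state(): the state.
- imaging.capture(name): name is "scene" or "top" or "wrist"; returns the picture (400x640x3 uint8, blue, green, red); there is no depth.
- imaging.camera_model(name): a dict with "K" (3x3 intrinsics, pixels), "k1" (the pictures are not rectified: a ray, as slopes to the right and down, at radius r is drawn at 1 + k1 r^2 times it, then the intrinsics apply), "position" and "rotation" of the camera in the world. Camera axes: x right, y up, looking along -z (the intrinsics and any distortion apply to the point x, -y, -z); pixel columns grow to the right and rows downward; lengths in mm; the calibration is good to about 2 mm. A picture is of the moment at which its call begins: read the wrist's pose just before it. camera_model takes no time and is no camera call; for the wrist camera it gives the pose at the moment of the call.
A pose or a line that the arm cannot do raises bot.IKError and nothing moves.
- bot.sign_off(): hands the job in; it is judged then, once.
The state is a dict: "t": time; "qpos": joint angles; "joint_velocities": joint speeds; "effort": joint torques, N m; "tcp_pos": TCP position; "orientation": TCP orientation; "contact_force": force on the tool from outside, world axes, zero at the start; "wrist_torque": the same for the moment, N m; "opening": opening from 0.0 (shut) to 1.0 (fully open); "gripper_force": force on a finger pad.
Only numpy, scipy, OpenCV 4.12 (cv2) and the standard library are available. Lean on these libraries where they do the work, as an engineer would, in place of code of your own. Each camera call takes 0.05 s, during which the arm holds its last target. There are 200 camera calls.

## Working session

There is one attempt and no reset: what is moved stays moved. The work goes in short steps, each a Python script; the robot and the scene stay as the last script left them, time stands still between calls to the robot, and variables do not carry over. Pictures are saved under pics/ and viewed, at most 10 in all, crops included, and the job is handed in when it is done.

```bash
mkdir -p pics; python3 - <<'E'
from bench import bot, imaging
import cv2, numpy as np
for n in ("scene","top"):
    im=imaging.capture(n); cv2.imwrite(f"pics/{n}0.png",im)
    c=imaging.camera_model(n); print(n,c)
s=bot.get_state(); print(s["t"],s["orientation"],s["contact_force"],s["opening"])
E
```

```text
scene {'K': array([[417.06246728,   0.        , 320.61041864],
       [  0.        , 417.06246728, 199.62696159],
       [  0.        ,   0.        ,   1.        ]]), 'k1': -0.03206326313055085, 'position': array([-51.88127639, 364.95526113, 917.52260515]), 'rotation': array([ 0.68141697,  0.01702878, -2.16265121])}
top {'K': array([[505.82453166,   0.        , 316.90556133],
       [  0.        , 505.82453166, 199.6316953 ],
       [  0.        ,   0.        ,   1.        ]]), 'k1': -0.05740350811955218, 'position': array([ 338.70394586,   -2.26694526, 1426.01397472]), 'rotation': array([ 0.14568998,  0.02208244, -1.60041051])}
0.1 [-3.14005398e+00 -2.09410164e-04  3.72790289e-01] [-0.46818075 -0.61701229  0.75593658] 1.001064913104566
```

View pics/top0.png

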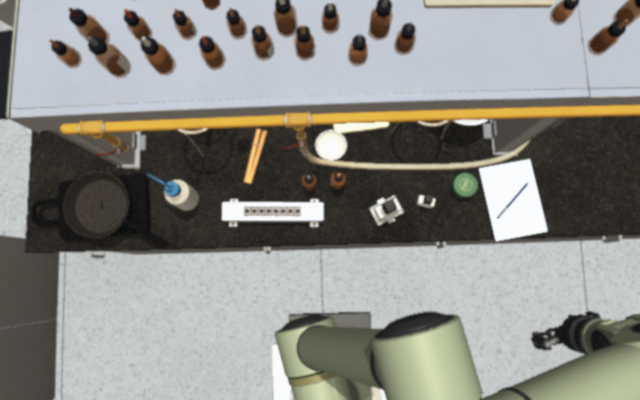

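View pics/scene0.png

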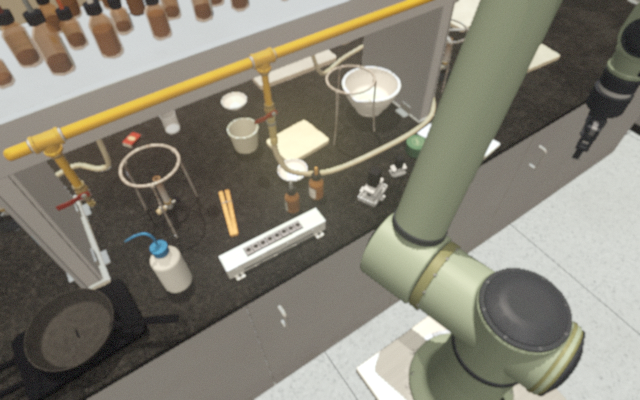

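The top view shows the white block at about (272,212). A large tool with a black handle sits in its tray at (385,208), and a small look-alike is at (427,201). The tin is at (466,184) and the bottles are at (309,182) and (338,180). The tool at (385,208) fits the description because it is larger and stands in a tray; I'll confirm that in a crop.

```bash
cat > h.py <<'E'
from bench import bot, solve_ik, imaging
import cv2, numpy as np
from scipy.spatial.transform import Rotation as Ro
def ray(c,px):
    K=np.array(c["K"]); p=(np.array(px,float).reshape(-1,2)-K[:2,2])/[K[0,0],K[1,1]]
    u=cv2.undistortPoints(np.array(px,float).reshape(-1,1,2),K,np.array([c["k1"],0,0,0.])).reshape(-1,2)
    d=np.c_[u[:,0],-u[:,1],-np.ones(len(u))]
    return np.array(c["position"]),d@Ro.from_euler("xyz",c["rotation"]).as_matrix().T
def plane(c,px,z):
    o,d=ray(c,px); return o+d*((z-o[2])/d[:,2])[:,None]
def proj(c,P):
    q=(np.atleast_2d(P)-c["position"])@Ro.from_euler("xyz",c["rotation"]).as_matrix()
    s=np.c_[q[:,0],-q[:,1]]/-q[:,2:]; s=s*(1+c["k1"]*(s**2).sum(1,keepdims=True))
    return s@np.diag(np.diag(c["K"])[:2])+c["K"][:2,2]
def tri(c1,p1,c2,p2):
    (a,d),(b,e)=ray(c1,p1),ray(c2,p2); d,e=d[0],e[0]
    s=np.linalg.lstsq(np.c_[d,-e],b-a,rcond=None)[0]; x,y=a+d*s[0],b+e*s[1]
    return (x+y)/2,np.linalg.norm(x-y)
def st(): 
    s=bot.get_state(); print("t %.2f"%s["t"],"tcp",s["tcp_pos"].round(1) if hasattr(s["tcp_pos"],"round") else s["tcp_pos"],"rpy",np.round(s["orientation"],3),"F",np.round(s["contact_force"],1),"op %.3f gf %s"%(s["opening"],np.round(s["gripper_force"],1))); return s
E
python3 - <<'E'
from h import *
t=cv2.imread("pics/top0.png"); s=cv2.imread("pics/scene0.png"); c=imaging.camera_model("top")
a=cv2.resize(t[175:245,350:450],None,fx=4,fy=4,interpolation=2); b=cv2.resize(s[150:220,340:440],None,fx=4,fy=4,interpolation=2)
d=cv2.resize(t[190:240,210:335],(800,320),interpolation=2)
cv2.imwrite("pics/c1.png",np.vstack([np.hstack([a,b]),d]))
m=np.zeros(t.shape[:2],np.uint8); m[195:235,210:335]=(t[195:235,210:335].min(2)>215)*255
k=max(cv2.findContours(m,0,1)[0],key=cv2.contourArea); r=cv2.minAreaRect(k); print("block px",r)
w=plane(c,cv2.boxPoints(r),40); print(w.round(1), w.mean(0))
for n,p,z in (("tool",(385,208),60),("bA",(309,182),60),("bB",(338,180),60),("tin",(466,184),39),("small",(427,201),30),("wash",(180,194),100)): print(n,plane(c,p,z).round(0))
E
```

```text
block px ((272.0, 209.5), (19.0, 100.0), 90.0)
[[550.6 286.8  40. ]
 [541.4   8.2  40. ]
 [488.6   9.9  40. ]
 [497.3 286.9  40. ]] [519.49233087 147.95212568  40.        ]
tool [[ 511. -162.   60.]]
bA [[590.  42.  60.]]
bB [[593. -38.  60.]]
tin [[ 573. -393.   39.]]
small [[ 530. -284.   30.]]
wash [[561. 388. 100.]]
```

View pics/c1.png

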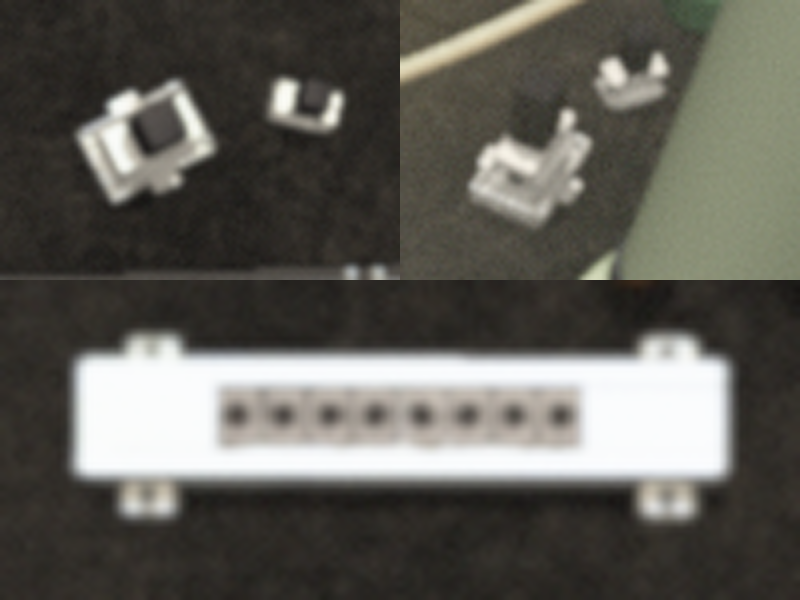

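The crop confirms it: the larger tool stands in the steel tray with its length at yaw ≈ +0.49, and the small one lies outside any tray. Next I move above the tool and look with the wrist camera.

```bash
python3 - <<'E'
from h import *
bot.move_ptp([505,-162,250],[np.pi,0,0.49])
st(); c=imaging.camera_model("wrist"); im=imaging.capture("wrist"); cv2.imwrite("pics/w1.png",im)
np.save("w1.npy",c,allow_pickle=True); print(c)
print(proj(c,[[511,-162,97],[511,-162,3]]))
E
```

```text
t 1.80 tcp [ 504.8 -162.9  250. ] rpy [3.141 0.    0.489] F [ 1.  -0.5 -0.4] op 1.000 gf 0.0
{'K': array([[304.84745183,   0.        , 313.6854397 ],
       [  0.        , 304.84745183, 201.51424553],
       [  0.        ,   0.        ,   1.        ]]), 'k1': -0.053927592132811404, 'position': array([ 577.62074771, -123.62053312,  392.40204809]), 'rotation': array([-0.3269958 , -0.00143778, -1.08266076])}
[[315.91638699 179.37405113]
 [315.30586515 161.02369055]]
```

View pics/w1.png

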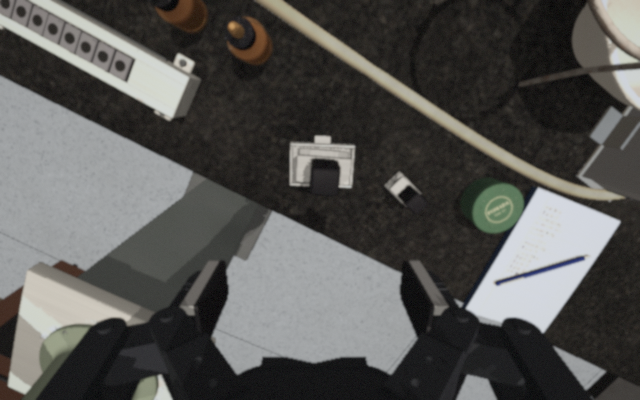

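The wrist view shows the tray at x 290–355, y 143–187 and the handle at (324,178), with the small tool at (403,189).

```bash
python3 - <<'E'
from h import *
im=cv2.imread("pics/w1.png"); c=np.load("w1.npy",allow_pickle=True).item()
x0,y0=280,128
cv2.imwrite("pics/c2.png",cv2.resize(im[y0:y0+75,x0:x0+90],None,fx=8,fy=8,interpolation=cv2.INTER_CUBIC))
m=np.zeros(im.shape[:2],np.uint8); m[136:205,283:365]=(im[136:205,283:365].min(2)>95)*255
k=max(cv2.findContours(m,0,1)[0],key=cv2.contourArea); r=cv2.minAreaRect(k); print(r,cv2.boundingRect(k))
E
```

```text
((321.171875, 161.1252899169922), (65.33488464355469, 51.01612854003906), 3.066485643386841) (289, 136, 66, 53)
```

View pics/c2.png

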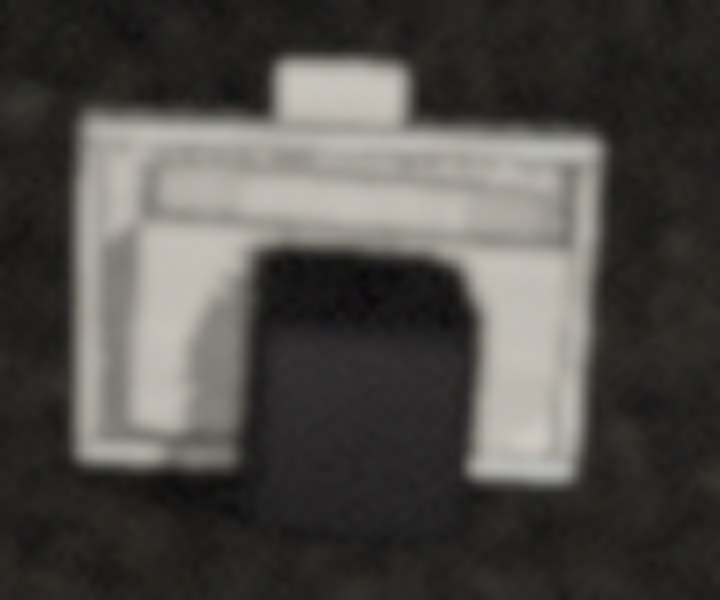

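```bash
python3 - <<'E'
from h import *
c=np.load("w1.npy",allow_pickle=True).item(); ct=imaging.camera_model("top")
f=lambda P:np.array(P)/8-[.44,.44]+[280,128]
R=plane(c,f([(80,118),(602,140),(578,478),(78,462)]),14)
def yaw(d): return np.arctan2(d[0],-d[1])
print("tray",R.round(1),R.mean(0),"yaws",yaw(R[1]-R[0]),yaw(R[2]-R[3]),"len",np.linalg.norm(R[1]-R[0]),np.linalg.norm(R[2]-R[1]))
H=plane(c,f([(262,325),(474,330),(470,535),(254,527)]),97)
print("handle",H.round(1),H.mean(0),yaw(H[1]-H[0]),yaw(H[2]-H[3]),np.linalg.norm(H[1]-H[0]),np.linalg.norm(H[2]-H[1]))
B=plane(c,f([(140,228),(575,245)]),43); print("bar",B.round(1),yaw(B[1]-B[0]),np.linalg.norm(B[1]-B[0]))
# same points in the top picture: handle top ~ crop (160,125)/4+(350,175)
print("top-view handle",plane(ct,[(350+160/4,175+124/4)],97), "tray", plane(ct,(np.array([(80,135),(180,82),(215,148),(115,203)])/4+[350,175]),14).mean(0))
E
```

```text
tray [[ 518.6 -121.9   14. ]
 [ 553.5 -194.6   14. ]
 [ 504.7 -218.7   14. ]
 [ 469.3 -146.2   14. ]] [ 511.52443803 -170.36903702   14.        ] yaws 0.44657995342863155 0.4546393903041576 len 80.66472744401982 54.37830403769828
handle [[ 519.4 -153.5   97. ]
 [ 531.1 -176.9   97. ]
 [ 507.8 -189.5   97. ]
 [ 495.8 -164.8   97. ]] [ 513.52228463 -171.18017927   97.        ] 0.4642454232679014 0.4490501885488128 26.197885609367617 26.540292062235867
bar [[ 513.1 -136.7   43. ]
 [ 540.4 -193.4   43. ]] 0.4490532261797712 62.89893943144661
top-view handle [[ 511.16277424 -171.54873483   97.        ]] tray [ 509.57553807 -172.76521812   14.        ]
```

The tray centre is about (511,-171) at yaw 0.45, and the tool is aligned with it. I'll grasp and lift, and refine the block from the cap holes in the top view.

```bash
python3 - <<'E'
from h import *
o=[np.pi,0,0.45]
bot.move_ptp([512.5,-171.2,130],o); bot.movel([512.5,-171.2,54],max_speed=120); s=st()
bot.grip(0.0,80); s=st()
bot.movel([512.5,-171.2,66],max_speed=60); st()
bot.movel([512.5,-171.2,175],max_speed=200); st()
cv2.imwrite("pics/w2.png",imaging.capture("wrist"))
t=cv2.imread("pics/top0.png"); c=imaging.camera_model("top")
g=cv2.cvtColor(t,6); roi=g[203:219,240:305]; a=cv2.resize(roi,None,fx=8,fy=8,interpolation=cv2.INTER_CUBIC)
n,l,stt,cen=cv2.connectedComponentsWithStats((a<115).astype(np.uint8))
p=np.array([(cen[i]+.5)/8-.5+[240,203] for i in range(1,n) if stt[i,4]>200]); print(p.round(1))
P=plane(c,p,45)[:,:2]; print(P.round(1),P.mean(0),np.polyfit(P[:,1],P[:,0],1))
E
```

```text
t 3.18 tcp [ 513.4 -171.6   55.1] rpy [ 3.14e+00 -1.00e-03  4.50e-01] F [ 0.2 -0.1 -0. ] op 1.001 gf 0.0
t 3.73 tcp [ 512.7 -171.2   54.3] rpy [ 3.141 -0.     0.45 ] F [ 0.2 -0.   3. ] op 0.341 gf 78.9
t 4.08 tcp [ 512.5 -171.2   66.1] rpy [ 3.141 -0.     0.45 ] F [ 0.2  0.3 -3.8] op 0.342 gf 78.4
t 4.78 tcp [ 511.7 -170.8  173.9] rpy [-3.14e+00  1.00e-03  4.50e-01] F [-0.  -0.3 -4.4] op 0.340 gf 78.5
[[246.5 210.6]
 [253.7 210.7]
 [261.1 210.6]
 [268.2 210.6]
 [275.4 210.7]
 [282.6 210.7]
 [289.9 210.7]
 [297.1 210.8]]
[[517.9 217.6]
 [517.1 197.6]
 [516.6 177.1]
 [516.  157.4]
 [515.1 137.6]
 [514.5 117.7]
 [513.9  97.6]
 [513.   77.6]] [515.52755989 147.53083439] [3.42028753e-02 5.10481581e+02]
```

View pics/w2.png

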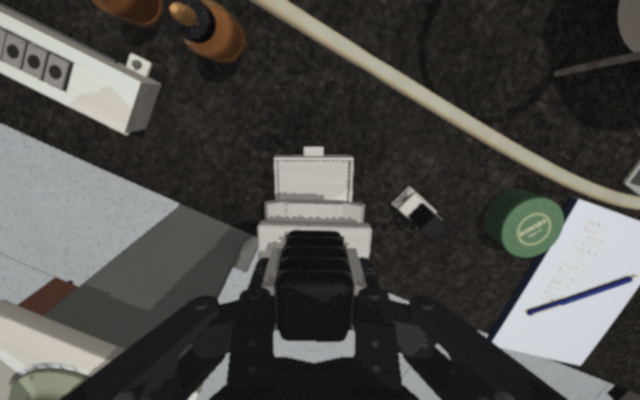

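The tool is held square, and the tray below it is empty. The block centre is about (515.5,147.5) at yaw -0.034, and the cap pitch measures 20.0 mm, which checks out. Next I go to land_b, find contact and press.

```bash
python3 - <<'E'
from h import *
yw=-0.0342; o=[np.pi,0,yw]; C=np.array([515.5,147.5]); u=np.array([-np.sin(yw),np.cos(yw)])
b=C-112*u
bot.grip(0.0,100)
bot.move_ptp([*b,165],o); st()
bot.movel([*b,102],max_speed=100); bot.dwell(0.3); s0=st(); f0=s0["contact_force"][2]
hit=bot.movel([*b,84],max_speed=12,threshold=3); bot.dwell(0.2); s=st(); print("hit",hit,"dF",s["contact_force"][2]-f0)
cv2.imwrite("pics/s1.png",imaging.capture("scene"))
E
```

```text
t 5.88 tcp [512.   35.1 165. ] rpy [ 3.141 -0.    -0.033] F [-0.3 -0.9 -4.4] op 0.341 gf 98.3
t 6.97 tcp [512.1  35.6 102.5] rpy [ 3.142e+00 -1.000e-03 -3.400e-02] F [ 0.8  0.3 -4.2] op 0.334 gf 98.3
t 8.08 tcp [511.5  35.6  90.9] rpy [-3.142e+00  1.000e-03 -3.400e-02] F [ 2.5 -0.1  3.9] op 0.338 gf 98.9
hit True dF 8.134796202590337
```

```bash
python3 - <<'E'
from h import *
f0=-4.2; b=[512.,35.6]
yw=-0.0342; C=np.array([515.5,147.5]); u=np.array([-np.sin(yw),np.cos(yw)]); b=C-112*u
z=bot.get_state()["tcp_pos"][2]
for i in range(5):
    z-=1 if i else 0.5
    bot.movel([*b,z],max_speed=10); bot.dwell(0.15)
    F=[];Z=[]
    for k in range(4):
        s=bot.get_state(); F.append(s["contact_force"][2]); Z.append(s["tcp_pos"][2]); bot.dwell(0.03)
    print(z,np.mean(Z),np.mean(F)-f0,s["contact_force"].round(1),s["t"])
    if np.mean(F)-f0>10.3: break
E
```

```text
90.29609503757897 90.27926117062121 8.286877741812896 [ 1.4 -0.6  4.3] 8.6917
89.29609503757897 89.33337595963273 8.923031871514599 [ 0.3 -0.4  4.7] 9.225
88.29609503757897 88.39003743520911 9.708900712255998 [0.1 0.1 6. ] 9.7583
87.29609503757897 87.47515339223702 10.571590113485147 [-0.1 -0.7  6.6] 10.2917
```

The force slope is about 0.85–0.9 N/mm and the travel is about 5.8 mm. I'll go 0.4 mm deeper and sweep in one stroke.

```bash
python3 - <<'E'
from h import *
yw=-0.0342; C=np.array([515.5,147.5]); u=np.array([-np.sin(yw),np.cos(yw)]); z=86.9
bot.movel([*(C-112*u),z],max_speed=10)
bot.movel([*(C+112*u),z],max_speed=38)
bot.dwell(0.2); st()
bot.movel([*(C+112*u),105],max_speed=40); bot.dwell(.2); st()
bot.movel([*(C+112*u),190],max_speed=200)
o=[np.pi,0,0.45]
bot.move_ptp([512.5,-171.2,190],o); s=st()
for n in("wrist","top","scene"): cv2.imwrite(f"pics/{n}3.png",imaging.capture(n))
t=cv2.imread("pics/top3.png"); sc=cv2.imread("pics/scene3.png"); w=cv2.imread("pics/wrist3.png")
a=cv2.resize(t[190:235,210:335],(400,144),interpolation=2); d=cv2.resize(sc[205:280,215:335],(400,250),interpolation=2)
L=np.vstack([a,d]); 
cv2.imwrite("pics/c3.png",np.hstack([L,cv2.resize(w,(630,394))[:,115:515]]))
E
```

```text
Traceback (most recent call last):
bench.IKError: the arm cannot follow that straight line within its joint ranges
```

```bash
python3 - <<'E'
from h import *
s=st(); print(np.round(s["qpos"],3))
yw=-0.0342; C=np.array([515.5,147.5]); u=np.array([-np.sin(yw),np.cos(yw)]); z=86.9
for y2 in (0,-.05,.05,.1,-.1,.2,np.pi):
  for t in (-112,0,60,80,112):
    q=solve_ik([*(C+t*u),z],[np.pi,0,yw+y2]); print(round(y2,2),t,None if q is None else np.round(q,2))
E
```

```text
t 10.57 tcp [511.7  35.6  87.1] rpy [-3.141e+00  3.000e-03 -3.400e-02] F [ 0.8 -0.7  6.3] op 0.340 gf 99.1
[-0.075  0.409 -0.482  0.683 -0.     3.101]
0 -112 [-0.07  0.41 -0.49  0.68  0.    3.1 ]
0 0 [ 0.14  0.44 -0.42  0.7   0.   -2.97]
0 60 [ 0.25  0.48 -0.37  0.73  0.   -2.86]
0 80 [ 0.28  0.49 -0.34  0.74  0.   -2.82]
0 112 [ 0.34  0.51 -0.3   0.75  0.   -2.77]
-0.05 -112 [-0.07  0.41 -0.49  0.68  0.   -3.13]
-0.05 0 [ 0.14  0.44 -0.42  0.7   0.   -2.92]
-0.05 60 [ 0.25  0.48 -0.37  0.73  0.   -2.81]
-0.05 80 [ 0.28  0.49 -0.34  0.74  0.   -2.77]
-0.05 112 [ 0.34  0.51 -0.3   0.75  0.   -2.72]
0.05 -112 [-0.07  0.41 -0.49  0.68  0.    3.05]
0.05 0 [ 0.14  0.44 -0.42  0.7   0.   -3.02]
0.05 60 [ 0.25  0.48 -0.37  0.73  0.   -2.91]
0.05 80 [ 0.28  0.49 -0.34  0.74  0.   -2.87]
0.05 112 [ 0.34  0.51 -0.3   0.75  0.   -2.82]
0.1 -112 [-0.07  0.41 -0.49  0.68  0.    3.  ]
0.1 0 [ 0.14  0.44 -0.42  0.7   0.   -3.07]
0.1 60 [ 0.25  0.48 -0.37  0.73  0.   -2.96]
0.1 80 [ 0.28  0.49 -0.34  0.74  0.   -2.92]
0.1 112 [ 0.34  0.51 -0.3   0.75  0.   -2.87]
-0.1 -112 [-0.07  0.41 -0.49  0.68  0.   -3.08]
-0.1 0 [ 0.14  0.44 -0.42  0.7   0.   -2.87]
-0.1 60 [ 0.25  0.48 -0.37  0.73  0.   -2.76]
-0.1 80 [ 0.28  0.49 -0.34  0.74  0.   -2.72]
-0.1 112 [ 0.34  0.51 -0.3   0.75  0.   -2.67]
0.2 -112 [-0.07  0.41 -0.49  0.68  0.    2.9 ]
0.2 0 [ 0.14  0.44 -0.42  0.7   0.    3.12]
0.2 60 [ 0.25  0.48 -0.37  0.73  0.   -3.06]
0.2 80 [ 0.28  0.49 -0.34  0.74  0.   -3.02]
0.2 112 [ 0.34  0.51 -0.3   0.75  0.   -2.97]
3.14 -112 [-0.07  0.41 -0.49  0.68  0.   -0.04]
3.14 0 [ 0.14  0.44 -0.42  0.7   0.    0.18]
3.14 60 [ 0.25  0.48 -0.37  0.73  0.    0.28]
3.14 80 [ 0.28  0.49 -0.34  0.74  0.    0.32]
3.14 112 [ 0.34  0.51 -0.3   0.75  0.    0.37]
```

Joint 6 would wrap in the middle of the stroke. No cap has been touched yet, so I'll lift straight up, make a half turn clear of the block (the tool is symmetric), press again and check.

```bash
python3 - <<'E'
from h import *
yw=-0.0342; C=np.array([515.5,147.5]); u=np.array([-np.sin(yw),np.cos(yw)]); b=C-112*u
bot.movel([*b,102],max_speed=40); bot.movel([*b,165],max_speed=150)
bot.move_ptp([*b,165],[np.pi,0,yw+np.pi]); 
bot.movel([*b,100],max_speed=100); bot.dwell(0.3); s=st(); f0=s["contact_force"][2]; print(np.round(s["qpos"],2))
bot.movel([*b,89.5],max_speed=15)
for z in (89.5,88,86.9):
    bot.movel([*b,z],max_speed=10); bot.dwell(0.2)
    F=[]
    for k in range(4): s=bot.get_state(); F.append(s["contact_force"][2]); bot.dwell(0.03)
    print(z,s["tcp_pos"][2],np.mean(F)-f0,s["contact_force"].round(1),s["t"])
from math import pi
E
```

```text
t 15.42 tcp [512.   35.5 100.5] rpy [-3.142e+00  1.000e-03  3.107e+00] F [ 0.9  0.2 -4.2] op 0.338 gf 98.6
[-0.07  0.39 -0.47  0.71 -0.   -0.04]
89.5 89.5169739856452 8.369842591111386 [-2.5  0.3  4.3] 16.8167
88 88.07283177587058 9.817900372974659 [-3.   0.8  5.7] 17.45
86.9 87.09030744390589 10.679284543457799 [-3.6  0.2  6.3] 18.0417
```

```bash
python3 - <<'E'
from h import *
yw=-0.0342; C=np.array([515.5,147.5]); u=np.array([-np.sin(yw),np.cos(yw)]); z=86.7
bot.movel([*(C+112*u),z],max_speed=38)
bot.dwell(0.2); st()
bot.movel([*(C+112*u),105],max_speed=40); bot.dwell(.2); st()
bot.movel([*(C+112*u),190],max_speed=200)
q=min((solve_ik([512.5,-171.2,190],[np.pi,0,a]) for a in (.45,.45+np.pi)),key=lambda q:abs(q[5]-bot.get_state()["qpos"][5])); print(np.round(q,2))
bot.move_j(q); s=st()
for n in("wrist","top","scene"): cv2.imwrite(f"pics/{n}3.png",imaging.capture(n))
t=cv2.imread("pics/top3.png"); sc=cv2.imread("pics/scene3.png"); w=cv2.imread("pics/wrist3.png")
a=cv2.resize(t[190:235,210:335],(400,144),interpolation=2); d=cv2.resize(sc[205:280,215:335],(400,250),interpolation=2)
cv2.imwrite("pics/c3.png",np.hstack([np.vstack([a,d]),cv2.resize(w,(630,394))[:,115:515]]))
E
```

```text
t 24.32 tcp [521.  258.1  87.3] rpy [-3.139e+00  3.000e-03  3.106e+00] F [-0.3 -4.8  6. ] op 0.340 gf 100.0
t 25.12 tcp [519.  259.4 104.6] rpy [-3.141e+00 -1.000e-03  3.107e+00] F [ 0.2 -0.2 -3.6] op 0.340 gf 99.1
[-0.46  0.34 -0.28  0.95  0.   -0.91]
t 27.28 tcp [ 512.5 -170.4  189.6] rpy [ 3.141 -0.    -2.691] F [ 0.9  0.2 -3.8] op 0.344 gf 99.3
```

View pics/c3.png

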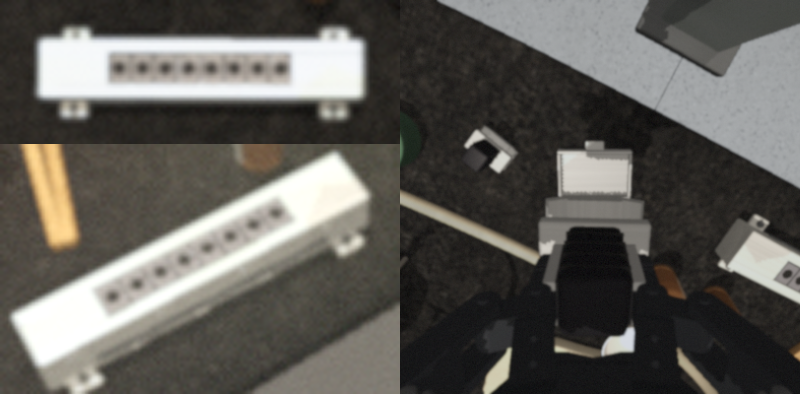

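The caps now look level with the rails in both views. The tool is still square over the empty tray, with the tray centre and shoe centre both at about x=595 in the crop. I'll set it down.

```bash
python3 - <<'E'
from h import *
p=[512.5,-171.2]
bot.movel([*p,76],max_speed=120); bot.dwell(.3); st()
hit=bot.movel([*p,53.6],max_speed=15,threshold=3); bot.dwell(.2); print(hit); st()
cv2.imwrite("pics/t4.png",imaging.capture("top"))
E
```

```text
t 28.83 tcp [ 512.8 -171.3   76.5] rpy [-3.141e+00  1.000e-03 -2.692e+00] F [-0.8  0.7 -4.5] op 0.342 gf 99.3
True
t 30.34 tcp [ 512.4 -171.1   54. ] rpy [ 3.141 -0.    -2.692] F [ 3.  -1.7  4. ] op 0.338 gf 99.9
```

It has reached the floor, at the same height as the pick-up. I'll ease up slightly, release, retreat and look.

```bash
python3 - <<'E'
from h import *
p=[512.5,-171.2]
bot.movel([*p,55],max_speed=10); bot.dwell(.2); st()
bot.grip(0.6); bot.grip(1.0); st()
bot.movel([*p,140],max_speed=100); 
bot.movel([505,-163,250],max_speed=200); bot.dwell(.3); st()
c=imaging.camera_model("wrist"); w=imaging.capture("wrist"); t=imaging.capture("top"); s=imaging.capture("scene")
x,y=proj(c,[511,-171,40])[0].astype(int); print(x,y)
A=cv2.resize(w[y-45:y+45,x-50:x+50],(400,360),interpolation=2)
B=cv2.resize(s[150:220,340:420],(400,360),interpolation=2)
D=cv2.resize(t[150:240,150:490],(800,212),interpolation=2)
cv2.imwrite("pics/c5.png",np.vstack([np.hstack([A,B]),D]))
E
```

```text
t 31.00 tcp [ 512.  -170.9   54.7] rpy [ 3.138e+00 -3.000e-03 -2.692e+00] F [ 1.2 -1.4  0.9] op 0.341 gf 99.7
t 31.78 tcp [ 512.5 -171.2   55. ] rpy [ 3.139e+00 -2.000e-03 -2.692e+00] F [0.1 1.3 0.9] op 1.003 gf 0.0
t 33.78 tcp [ 504.5 -162.8  248.9] rpy [ 3.137e+00 -3.000e-03 -2.692e+00] F [-0.3 -0.1 -0.3] op 0.996 gf 0.0
304 174
```

View pics/c5.png

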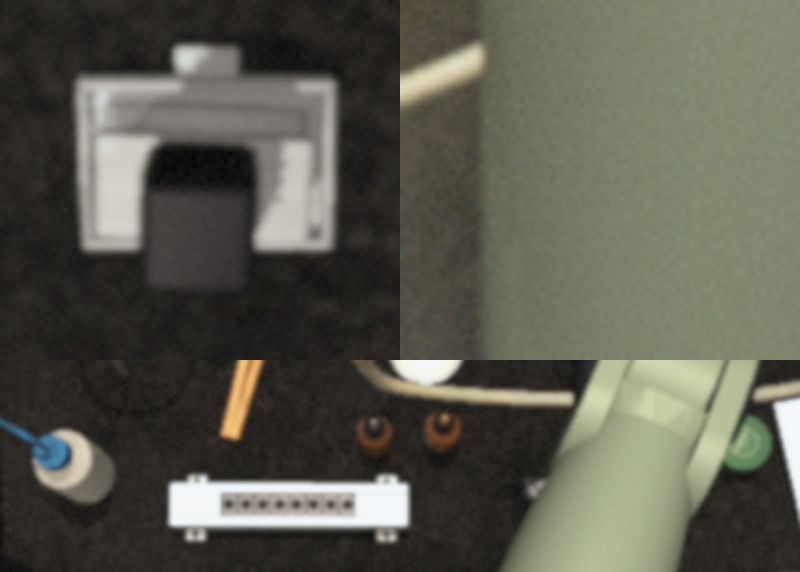

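The tool stands flat inside the rim, and the bottles and wash bottle have not moved. As a numeric check that the caps are flush, I'll compare cap-hole heights between views before and after the sweep.

```bash
python3 - <<'E'
from h import *
from scipy.optimize import linear_sum_assignment
ct=imaging.camera_model("top"); cs=imaging.camera_model("scene"); u=np.array([.0342,1]);C=np.array([515.5,147.5])
y=np.arange(-70,71,20)
def holes(f,c):
    g=cv2.cvtColor(cv2.imread(f),6).astype(np.uint8); out=[]
    for k in y:
        p=proj(c,[*(C+k*u),42])[0]; 
        a=cv2.getRectSubPix(cv2.resize(g,None,fx=4,fy=4,interpolation=cv2.INTER_CUBIC),(25,25),tuple((4*p+1.5).astype(float))).astype(float)
        w=np.clip(np.percentile(a,25)-a,0,None); yy,xx=np.mgrid[:25,:25]
        out.append(p+[((w*xx).sum()/w.sum()-12)/4,((w*yy).sum()/w.sum()-12)/4])
    return np.array(out)
for a,b in (("top0","scene0"),("t4","scene3")):
    A,B=holes(f"pics/{a}.png",ct),holes(f"pics/{b}.png",cs)
    print(b,"z",[round(tri(ct,p,cs,q)[0][2],1) for p,q in zip(A,B)], "scene rows",B[:,1].round(1))
E
```

```text
scene0 z [np.float64(41.7), np.float64(42.4), np.float64(43.3), np.float64(42.0), np.float64(41.8), np.float64(40.1), np.float64(41.1), np.float64(41.0)] scene rows [224.3 227.5 230.8 234.6 238.1 242.  245.5 249.2]
scene3 z [np.float64(37.1), np.float64(37.0), np.float64(37.0), np.float64(37.2), np.float64(36.1), np.float64(36.7), np.float64(35.9), np.float64(36.0)] scene rows [225.3 228.7 232.2 235.7 239.3 242.8 246.5 250.3]
```

All eight caps dropped by about 4–6 mm to one even level, so they are flush. I'm handing in.

```bash
python3 -c "
from bench import bot
print(bot.sign_off())"
```

```text
the job is handed in; nothing more can be done
None
```

The job is handed in at about 34 s of robot time: one unbroken stroke from land_b to land_a pushed all eight caps down to one even level (flush, judged from the camera views), and the tool is back upright and flat in its tray; I pressed on land_b twice, lifting once for a wrist turn before any cap was touched.

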